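# Hang and lock a slotted-post stock arm

### The arm

A 6-joint arm with a two-finger parallel gripper is mounted at the origin on the work surface. World frame = base frame: x ahead of the robot, y to its left, z up, the work surface at z = 0. Lengths are in m, angles in rad, forces in N, time in s.
With the tool pointing down it reaches from about 0.3 to 0.775 m from the base axis. Payload 14.6 kg.
Tool frame: the origin (TCP) lies between the finger pads; the fingertips stand 8 mm ahead of it and the grasp point (between the pads) lies 11 mm behind it; z points along the fingers, y is the direction in which the jaws open and shut (so a half turn about z gives the same grasp; the last joint's range is limited). The gripper opens to 94 mm and grips with 3 to 60 N. Pads are 16 mm wide; open, the fingers measure 119 mm over their backs; the gripper's body (75 mm by 177 mm) begins 78 mm behind the grasp point.
Start: joints at [-1.327, 0.3, 1.521, -0, 1.321, -0.067], TCP at [0.168, -0.524, 0.184] pointing down, gripper open.
Joint ranges: [-3.03, 3.03], [-0.79, 2.21], [0.23, 2.52], [-1.04, 4.18], [0, 3.07], [-2.55, 2.55]. Speed limits (rad/s): [2.22, 2.22, 2.57, 3.14, 3.14, 3.14].

### API

Orientations are given as [roll, pitch, yaw] about the fixed x, y, z axes, in that order (R = Rz(yaw) Ry(pitch) Rx(roll)).
In Python, from station import ctrl, viewer, workorder gives the robot as it stands.
- The arm moves only by the tool play_rows, never from a script. Its argument "commands" is a list of rows, each an object of numbers: "dx", "dy", "dz": the shift along the tool's x, y, z in m; "ax", "ay", "az": the turn, a rotation vector about the tool's x, y, z in degrees. In form: [{"dx": .., "dy": .., "dz": .., "ax": .., "ay": .., "az": ..}, ...]. A call has exactly 5 rows; each row shifts and turns the pose as measured when the row begins, along the tool's axes as they then stand; what a row does not reach is not made up. A row lasts 1/12 s, in which the tool goes at most 41.7 mm and 7.16 degrees, less where a joint would pass 70% of its speed; a pose out of reach is approached as far as the arm can. A call with a gripper value outside its range is refused whole. "claw" is the opening, from 0 (shut) to 1 (fully open), set as the call begins (left out, the last holds). The fingers move at their own pace and stop on an object; "squeeze" is the grip in N (left out, the last holds). Time passes only in rows, so rows that do not move let the fingers close, or fill a call up. It gives the time, the measured TCP pose, the force and the opening at its end, in the units of the state.
- ctrl.get_obs(): the state, without advancing time (a new reading comes with each control period).
- viewer.camera(name): name is "side" or "top" or "wrist"; returns the picture (480x640x3 uint8, red, green, blue); there is no depth.
- viewer.camera_model(name): a dict with "K" (3x3 intrinsics, pixels), "pose" (4x4, takes a point from camera to world coordinates); the wrist camera has in their place "T_tool_cam" (4x4, takes a point from camera to tool coordinates, whose origin is the TCP and whose axes are the flange's). Camera axes: x right, y down, z forward; pixel columns grow to the right and rows downward; lengths in m; the calibration is good to about 2 mm. The wrist camera is an equidistant fisheye: a pixel r from the principal point sees the ray r / f radians off the axis. A picture is of the moment at which its call begins: read the wrist's pose just before it. camera_model takes no time and is no camera call.
- workorder.hand_in(): hands the job in, once; it reports no verdict.
The state is a dict: "time_s": time; "qpos": joint angles; "joint_vel": joint speeds; "tau": joint torques, N m; "ee_pos": TCP position; "eef_rot": TCP orientation; "force": force on the tool from outside, world axes, zero at the start; "moment": the same for the moment, N m; "grip_width": finger opening in m.
Only numpy, scipy, OpenCV 4.12 (cv2) and the standard library are available. Lean on these libraries where they do the work, as an engineer would, in place of code of your own. Each camera call takes 0.05 s, during which the arm holds its last target. There are 200 camera calls.

### The job

Take the loose steel arm out of its wooden rack and hang it on the bare slotted post: hook both of its claws into the two upper slots and press it down, firmly but gently, until it is fully home and the spring catch has snapped out over it. Let go of it, and leave everything else on the bench where it is.

Things in the scene. Friction and masses are not known exactly. Their poses are not given: they have to be found in the camera images.
- bracket: The loose steel arm, 0.3 to 0.45 kg, standing in the rack, underside 12 mm up. Origin: bottom of its back edge, mid-thickness; z up, x towards the claw side, y across. Sizes in mm in this frame: square rail on top, 16 wide, x -175 to -8, z 72 to 88; below it 6 thick bars: back bar x -24 to 0, z 0 to 67, bottom bar x -90 to 0, z 0 to 16, and a brace from x -90, z 8 up to x -150, z 75
- bracket_grip (a point): The place to pinch the arm across its rail (16 mm wide): middle of the rail's section, 45 mm from the back edge, 80 mm above the underside; the rail's top is 8 mm higher. Axes as the arm's
- claw (a point): Tip of the upper claw. Each claw is 5 mm wide (y): a neck 8 high that leaves the back edge at x 0 to 5.5 and a tongue at x 5.5 to 10.5 hanging 18 below the neck, so 26 high in all: upper claw z 41 to 67, lower claw z -4 to 22 in the arm's frame. This point: underside of the upper tongue, arm x 8, z 41. Axes as the arm's
- lug (a point): Top rear edge of the lock lug, a nose 12 mm wide (y) and 4 thick (arm z 84 to 88) that sticks out of the rail's back end to arm x = -0.5. Axes as the arm's
- rack: Fixed wooden rack holding the arm at the start: plywood base 130 x 80 x 12 mm and two battens 110 long, 16 wide, tops 40 mm above the bench, with an 8 mm kerf between them along the rack's x. Origin on the bench below the kerf's claw-side end; the arm's back edge is within 5 mm of it. Lift the arm straight up at least 35 mm to clear it
- post: The bare slotted post, fixed: grey channel 40 mm wide, 30 deep, about 218 high, on a dark foot. Origin on the bench below the middle of the slotted front face; x points into the post, z up; a hung arm has the same axes. BUT the channel is clamped by hand: its slots and catch sit up to 9 mm higher or lower than nominal, which no reading shows; find it by feel or sight
- slot (a point): Middle of the NOMINAL lower edge of the upper slot, on the face, 159 mm above the bench; the second slot's edge is 45 mm below, an unused third one 45 mm lower again. Slots are 9 mm wide (y), 29 high, in a 4 mm plate, hollow behind. The true edges are shifted up or down by the post's unknown shift (9 mm at most). Axes as the post's
- hang (a point): Nominal place of the arm's origin when fully home, on the face 100 mm above the bench (1.5 mm of play off the face). True height: 100 mm plus the post's unknown shift of at most 9 mm. The claws go in straight along x with the arm 18 to 21 mm above its true home; it then goes down until the necks rest on the slots' lower edges. Axes as the post's
- catch (a joint): Spring catch on the bare post above its upper slot: a 12 mm wide barb sloping out 5.5 mm from the face, from 204 down to its flat underside at 189 mm above the bench (plus the shift). Value: m pushed in, 0 = out, 0.008 = most. The lug pushes it in on the last 15 mm down (rising to 8 to 16 N, more than the arm's weight); it snaps out over the lug about 1 mm before home
- seat (a joint): Sprung rest pad on the bare post's face between its two lower slots, under the hung arm's back bar: 14 mm wide, sticking out 10 mm, its top 103 mm above the bench (plus the shift) when free. Value: m pushed down, 0 = free, about 0.003 with the arm fully home, 0.004 = most; soft spring, 0.8 N at 0 and 0.4 N more per mm
- full_post: another such post, fixed, that already carries an arm like the loose one (reaching 175 mm from its face, rail top at 188 mm). Origin and axes as for the bare post. Leave it alone
- screwdriver: bystander: screwdriver with wooden handle lying on the bench, under 40 mm high
- offcut: bystander: beech offcut 100 x 45 x 22
- glue_bottle: bystander: white bottle, 56 diameter, 160 high, standing
- screw_jar: bystander: jar, 68 diameter, 75 high, standing
- mallet: bystander: joiner's mallet lying, head 120 x 65 x 75, handle 210 long
- bench_brush: bystander: bench brush lying
- ear_muffs: bystander: ear defenders standing on their cups, about 185 x 90, 158 high
There are look-alikes about, which are no part of the job. Of the things shaped like the bracket, the steel one is meant.

How it is judged:
By the outcome, as a careful person would: the job done as asked, in the order asked, and still so for the second after the job is handed in, with the robot touching nothing.
It also fails if it takes over 64 s, if anything falls off the work surface, if the arm or the gripper's body presses on something with over 40 N, if the wrist force passes 120 N, or if a joint passes its speed limit or range.

## Working session

There is one attempt and no reset: what is moved stays moved. The work goes in short steps, Python scripts to look and compute and a tool call to move; the robot and the scene stay as the last step left them, time stands still between calls to the robot, and variables do not carry over. Pictures are saved under pics/ and viewed, about 8 in all and at most 12, crops included, and the job is handed in when it is done.

Besides the shell and the picture viewer there is one more tool, called after "Request:" by a JSON object that holds its "method" and its "body", one argument or row to a line. play_rows: Moves the arm, as the interface text tells. Its arguments: {"type":"object","properties":{"commands":{"type":"array","items":{"type":"object","properties":{"dx":{"type":"number"},"dy":{"type":"number"},"dz":{"type":"number"},"ax":{"type":"number"},"ay":{"type":"number"},"az":{"type":"number"}}}},"claw":{"type":"number"},"squeeze":{"type":"number"}},"required":["commands"]}

```bash
mkdir -p pics; ls; python3 - <<'E'
from station import ctrl, viewer, workorder
import cv2,numpy as np
np.set_printoptions(precision=5,suppress=True)
o=ctrl.get_obs();print(o)
for n in("top","side"):
    im=viewer.camera(n);cv2.imwrite(f"pics/{n}0.png",im[:,:,::-1]);m=viewer.camera_model(n);print(n,m)
print(viewer.camera_model("wrist"))
E
```

```text
pics
{'time_s': 0.0, 'qpos': array([-1.32659,  0.30046,  1.52159, -0.00003,  1.32067, -0.06663]), 'joint_vel': array([ 0.00215, -0.00076, -0.00083,  0.00209,  0.00023, -0.00004]), 'tau': array([ -0.00008, -53.18085, -35.27342,   0.07083,   0.02436,  -0.0001 ]), 'ee_pos': array([ 0.16812, -0.52338,  0.18359]), 'eef_rot': array([-3.14047, -0.00005,  0.31084]), 'force': array([-1.00217, -0.30258,  0.11729]), 'moment': array([ 0.01078,  0.0149 , -0.02938]), 'grip_width': 0.09398956004646804}
top {'K': array([[540.74343,   0.     , 323.57041],
       [  0.     , 540.74343, 241.10631],
       [  0.     ,   0.     ,   1.     ]]), 'pose': array([[-0.01865, -0.99492,  0.09894,  0.26624],
       [-0.99978,  0.01946,  0.00726, -0.03054],
       [-0.00914, -0.09878, -0.99507,  1.41616],
       [ 0.     ,  0.     ,  0.     ,  1.     ]])}
side {'K': array([[620.78549,   0.     , 310.52546],
       [  0.     , 620.78549, 243.11936],
       [  0.     ,   0.     ,   1.     ]]), 'pose': array([[ 0.82516, -0.42897,  0.36755, -0.19516],
       [-0.56457, -0.60418,  0.56234, -0.89451],
       [-0.01917, -0.67153, -0.74073,  1.31471],
       [ 0.     ,  0.     ,  0.     ,  1.     ]])}
{'K': array([[371.6483 ,   0.     , 318.53375],
       [  0.     , 371.6483 , 235.28434],
       [  0.     ,   0.     ,   1.     ]]), 'T_tool_cam': array([[ 0.00048, -0.96609, -0.25821,  0.0761 ],
       [ 1.     ,  0.00056, -0.00025, -0.00043],
       [ 0.00039, -0.25821,  0.96609, -0.20062],
       [ 0.     ,  0.     ,  0.     ,  1.     ]])}
```

View pics/top0.png

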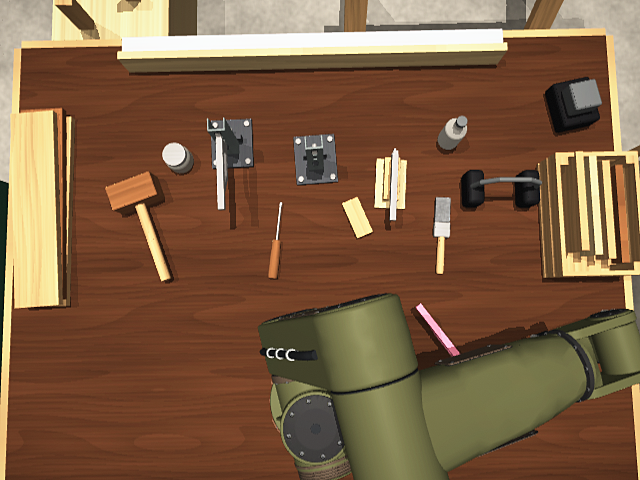

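View pics/side0.png

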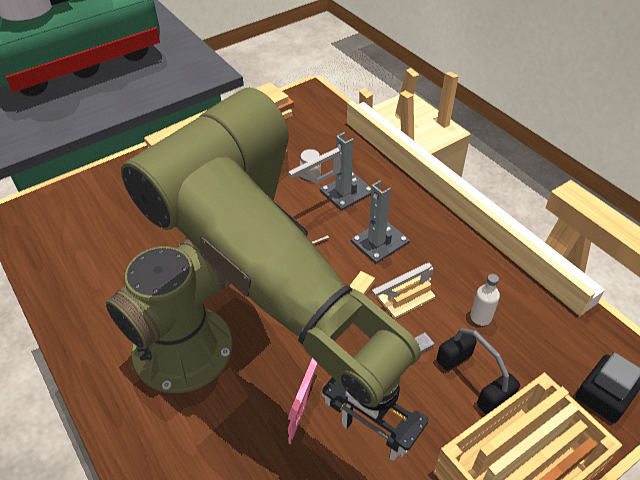

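The pictures show three arm-like things. The steel arm stands in the wooden rack at top (393,185), the pink look-alike is at (437,330), and one already hangs on the full post at (220,165). The silver one in the rack fits the description. The bare post is at (315,160). I'll enlarge these to confirm and measure.

```bash
python3 - <<'E'
import cv2
im=cv2.imread("pics/top0.png")[120:232,285:417];cv2.imwrite("pics/topc.png",cv2.resize(im,None,fx=5,fy=5,interpolation=cv2.INTER_CUBIC))
im=cv2.imread("pics/side0.png")[170:320,340:450];cv2.imwrite("pics/sidec.png",cv2.resize(im,None,fx=4,fy=4,interpolation=cv2.INTER_CUBIC))
E
```

```text
(no output)
```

View pics/topc.png

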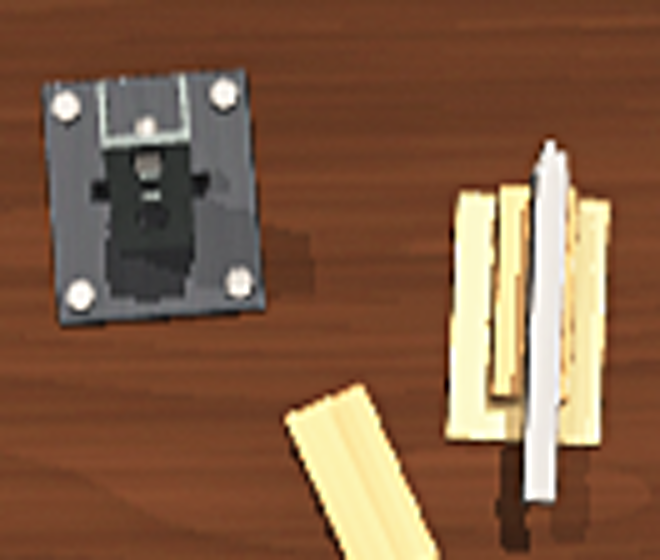

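View pics/sidec.png

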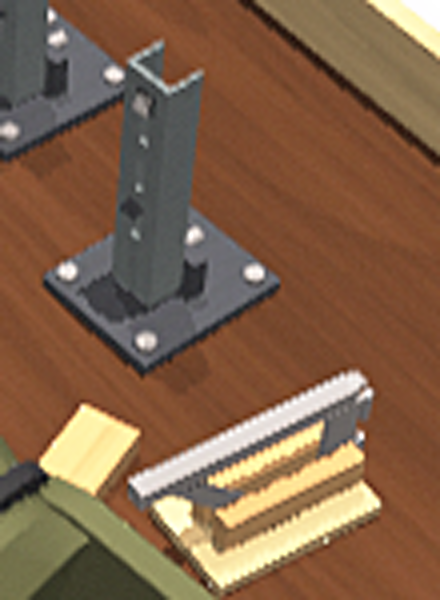

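The crops confirm it: the silver steel arm stands in the rack, with its rail end at crop (540,500) and its claws away from the robot. The bare post's top front edge runs (104,143) to (190,141). Next I fit poses.

```bash
cat >h.py <<'E'
import numpy as np,cv2
from scipy.spatial.transform import Rotation as R
from scipy.optimize import least_squares
from station import ctrl,viewer,workorder
np.set_printoptions(precision=4,suppress=True)
def tool():
    o=ctrl.get_obs();T=np.eye(4);T[:3,:3]=R.from_euler('xyz',o['eef_rot']).as_matrix();T[:3,3]=o['ee_pos'];return T
def proj(n,P,T=None):
    m=viewer.camera_model(n);K=m['K'];P=np.atleast_2d(P)
    C=m['pose'] if n!='wrist' else T@m['T_tool_cam']
    p=(P-C[:3,3])@C[:3,:3]
    if n!='wrist': q=p[:,:2]/p[:,2:]
    else:
        r=np.linalg.norm(p[:,:2],axis=1);q=p[:,:2]*(np.arctan2(r,p[:,2])/np.maximum(r,1e-9))[:,None]
    return q*[K[0,0],K[1,1]]+[K[0,2],K[1,2]]
def at(p,P):  # p=x,y,yaw ; local points->world
    P=np.array(P,float);return P@R.from_euler('z',p[2]).as_matrix().T+[p[0],p[1],0]
E
python3 - <<'E'
from h import *
t=lambda l:[((u+.5)/5-.5+285,(v+.5)/5-.5+120) for u,v in l]
s=lambda l:[((u+.5)/4-.5+340,(v+.5)/4-.5+170) for u,v in l]
def fit(P,T,Pt,S,x0,dz):
    P,Pt=np.array(P)/1e3,np.array(Pt)/1e3
    def f(x):
        d=[0,0,x[3] if dz else 0]
        return np.r_[(proj('top',at(x,P+d))-T).ravel(),(proj('side',at(x,Pt+d))-S).ravel()]
    r=least_squares(f,x0,loss='soft_l1');print(r.x,'res',f(r.x).reshape(-1,2).round(1).tolist())
fit([[0,20,218],[0,-20,218],[30,20,218],[30,-20,218]],t([(104,143),(190,141),(98,82),(184,75)]),
    [[0,20,218],[0,-20,218],[30,20,218],[30,-20,218]],s([(128,63),(168,93),(160,43),(202,72)]),[.45,0,0,0],1)
fit([[-175,8,100],[-175,-8,100],[-.5,0,100]],t([(525,500),(555,500),(550,142)]),
    [[-175,8,100],[-175,-8,100],[-8,8,100],[-8,-8,100]],s([(130,478),(146,490),(345,373),(362,385)]),[.45,-.2,0,0],0)
E
```

```text
[ 0.5972 -0.0034  0.0648 -0.0023] res [[-0.4, 1.0], [-0.1, -0.0], [-0.3, 0.4], [0.0, 0.3], [0.1, -0.5], [0.6, 0.1], [0.7, -0.4], [0.6, 0.4]]
[ 0.6215 -0.2038 -0.067   0.    ] res [[0.1, -0.2], [0.6, 0.1], [0.9, 2.0], [0.0, -1.2], [-0.3, 0.2], [0.3, -1.7], [-0.1, -0.7]]
```

Request:
{"method": "play_rows", "body": {
  "commands": [
    {"dx":0.02,"dy":-0.008,"dz":-0.014},
    {"dx":0.03,"dy":-0.0127,"dz":-0.014},
    {"dx":0.03,"dy":-0.0127,"dz":-0.014},
    {"dx":0.03,"dy":-0.0127,"dz":-0.014},
    {"dx":0.03,"dy":-0.0127,"dz":-0.01}
  ]
}}

```text
validation failed for argument at $.co...
```

Request:
{"method": "play_rows", "body": {
  "commands": [
    {"dx":0.03,"dy":-0.0127},
    {"dx":0.03,"dy":-0.0127},
    {"dx":0.03,"dy":-0.0127},
    {"dx":0.03,"dy":-0.0127},
    {"dx":0.03,"dy":-0.0127}
  ]
}}

```text
validation failed for argument at $.co...
```

Request:
{"method": "play_rows", "body": {
  "commands": [
    {"dx":0.03,"dy":-0.0127},
    {"dx":0.03,"dy":-0.0127},
    {"dx":0.03,"dy":-0.0127},
    {"dx":0.03,"dy":-0.0127},
    {"dx":0.02,"dy":-0.0127}
  ]
}}

```text
validation failed for argument at $.co...
```

Request:
{"method": "play_rows", "body": {
  "commands": [
    {"az":5.4},
    {"az":5.4},
    {"az":5.4},
    {"az":5.4},
    {}
  ]
}}

```text
validation failed for argument at $.co...
```

Request:
{"method": "play_rows", "body": {
  "commands": [
    {"dx":0.02,"dy":-0.008,"dz":-0.014,"ax":0,"ay":0,"az":0},
    {"dx":0.03,"dy":-0.0127,"dz":-0.014,"ax":0,"ay":0,"az":0},
    {"dx":0.03,"dy":-0.0127,"dz":-0.014,"ax":0,"ay":0,"az":0},
    {"dx":0.03,"dy":-0.0127,"dz":-0.014,"ax":0,"ay":0,"az":0},
    {"dx":0.03,"dy":-0.0127,"dz":-0.01,"ax":0,"ay":0,"az":0}
  ]
}}

```text
time_s: 0.52
ee_pos: [0.2828, -0.4226, 0.2475]
eef_rot: [-3.131, 0.001, 0.303]
force: [1.0, 0.1, 0.9]
grip_width: 0.094
```

Request:
{"method": "play_rows", "body": {
  "commands": [
    {"dx":0.031,"dy":-0.0135,"dz":0,"ax":0,"ay":0,"az":0},
    {"dx":0.031,"dy":-0.0135,"dz":0,"ax":0,"ay":0,"az":0},
    {"dx":0.031,"dy":-0.0135,"dz":0,"ax":0,"ay":0,"az":0},
    {"dx":0.031,"dy":-0.0135,"dz":0,"ax":0,"ay":0,"az":0},
    {"dx":0.031,"dy":-0.0135,"dz":0,"ax":0,"ay":0,"az":0}
  ]
}}

```text
time_s: 0.93
ee_pos: [0.4158, -0.3059, 0.2502]
eef_rot: [-3.134, 0.0, 0.301]
force: [-0.0, -1.4, -0.2]
grip_width: 0.0942
```

Request:
{"method": "play_rows", "body": {
  "commands": [
    {"dx":0.031,"dy":-0.0135,"dz":0,"ax":0,"ay":0,"az":0},
    {"dx":0.031,"dy":-0.0135,"dz":0,"ax":0,"ay":0,"az":0},
    {"dx":0.031,"dy":-0.0135,"dz":0,"ax":0,"ay":0,"az":0},
    {"dx":0.031,"dy":-0.0135,"dz":0,"ax":0,"ay":0,"az":0},
    {"dx":0.031,"dy":-0.0135,"dz":0,"ax":0,"ay":0,"az":0}
  ]
}}

```text
time_s: 1.35
ee_pos: [0.5489, -0.1879, 0.2497]
eef_rot: [-3.133, 0.002, 0.301]
force: [0.2, -0.9, 0.4]
grip_width: 0.0939
```

Request:
{"method": "play_rows", "body": {
  "commands": [
    {"dx":0,"dy":0,"dz":0,"ax":0,"ay":0,"az":5.4},
    {"dx":0,"dy":0,"dz":0,"ax":0,"ay":0,"az":5.4},
    {"dx":0,"dy":0,"dz":0,"ax":0,"ay":0,"az":5.4},
    {"dx":0,"dy":0,"dz":0,"ax":0,"ay":0,"az":5.4},
    {"dx":0,"dy":0,"dz":0,"ax":0,"ay":0,"az":0}
  ]
}}

```text
time_s: 1.77
ee_pos: [0.553, -0.181, 0.2461]
eef_rot: [-3.131, 0.01, -0.083]
force: [0.7, -0.2, 0.4]
grip_width: 0.094
```

```bash
python3 - <<'E'
from h import *
T=tool();im=viewer.camera('wrist');np.save('T1.npy',T);cv2.imwrite('pics/w1.png',im[:,:,::-1]);print(T,ctrl.get_obs()['eef_rot'])
print(proj('wrist',at([.6215,-.2038,-.067],[[-.175,.008,.1],[-.175,-.008,.1],[-.008,.008,.1],[-.008,-.008,.1],[-.0005,0,.1]]),T))
E
```

```text
[[ 0.9965 -0.0833 -0.0093  0.553 ]
 [-0.0832 -0.9965  0.0109 -0.181 ]
 [-0.0102 -0.0101 -0.9999  0.2461]
 [ 0.      0.      0.      1.    ]] [-3.1313  0.0102 -0.0779]
[[332.2025 315.0626]
 [347.487  314.8018]
 [331.1106 151.3944]
 [348.3896 151.277 ]
 [339.6818 143.2773]]
```

View pics/w1.png

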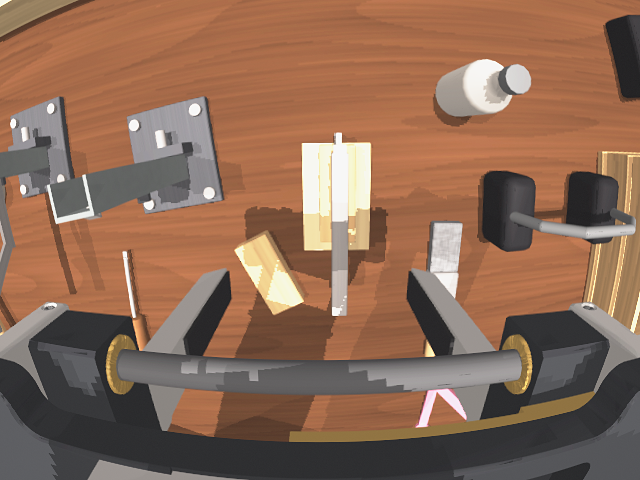

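The wrist picture puts the rail ends at (332–347,315) and (331–348,150), matching my predicted pixels within about 1 px. The arm pose is good.

```bash
cat >>h.py <<'E'
def go(x,y,z,yaw,roll=np.pi,pitch=0):
    T=tool();G=R.from_euler('xyz',[roll,pitch,yaw]).as_matrix()
    print('at',T[:3,3],ctrl.get_obs()['eef_rot'],'move mm',1e3*T[:3,:3].T@(np.array([x,y,z])-T[:3,3]),'deg',np.degrees(R.from_matrix(T[:3,:3].T@G).as_rotvec()),'F',ctrl.get_obs()['force'],ctrl.get_obs()['moment'])
E
python3 -c "
from h import *
go(.5766,-.2008,.13,-.067)"
```

```text
at [ 0.5529 -0.181   0.2461] [-3.1313  0.0102 -0.0779] move mm [ 26.3612  19.0627 115.6077] deg [-0.5922  0.581  -0.6288] F [0.8271 0.1886 0.6398] [ 0.0366  0.0478 -0.0087]
```

Request:
{"method": "play_rows", "body": {
  "commands": [
    {"dx":0.0132,"dy":0.0095,"dz":0.005,"ax":-0.6,"ay":0.6,"az":-0.6},
    {"dx":0.0132,"dy":0.0095,"dz":0.02,"ax":0,"ay":0,"az":0},
    {"dx":0,"dy":0,"dz":0.03,"ax":0,"ay":0,"az":0},
    {"dx":0,"dy":0,"dz":0.03,"ax":0,"ay":0,"az":0},
    {"dx":0,"dy":0,"dz":0.03,"ax":0,"ay":0,"az":0}
  ]
}}

```text
time_s: 2.23
ee_pos: [0.5818, -0.2045, 0.134]
eef_rot: [3.137, -0.013, -0.048]
force: [0.2, -0.4, -0.1]
grip_width: 0.094
```

```bash
python3 - <<'E'
from h import *
go(.5766,-.2008,.081,-.067)
T=tool();im=viewer.camera('wrist');cv2.imwrite('pics/w2.png',im[:,:,::-1]);
print(proj('wrist',at([.6215,-.2038,-.067],[[-.175,.008,.1],[-.175,-.008,.1],[-.008,.008,.1],[-.008,-.008,.1],[-.0005,.006,.1],[-.0005,-.006,.1]]),T))
# bright rail columns at some rows
g=im.astype(int);
for v in (150,180,210,240,270,300): 
    print(v,''.join('#' if g[v,c].min()>150 and np.ptp(g[v,c])<25 else '.' for c in range(300,390)))
cv2.imwrite('pics/w2c.png',cv2.resize(im[60:260,240:440,::-1],None,fx=3,fy=3))
E
```

```text
at [ 0.5818 -0.2045  0.134 ] [ 3.1365 -0.0128 -0.0475] move mm [-6.0236 -3.7412 52.9272] deg [ 0.2828 -0.7376  1.1129] F [ 0.1875 -0.4152 -0.089 ] [ 0.0333 -0.0427 -0.016 ]
[[302.0842 412.071 ]
 [321.7053 412.4046]
 [302.846  207.7529]
 [327.7093 208.2097]
 [306.1107 196.2764]
 [324.8718 196.6225]]
150 ..........................................................................................
180 .............#######......................................................................
210 ###.#######################.....................###########...............................
240 ....#######################...............................................................
270 ...........#..............................................................................
300 ........#.................................................................................
```

View pics/w2c.png

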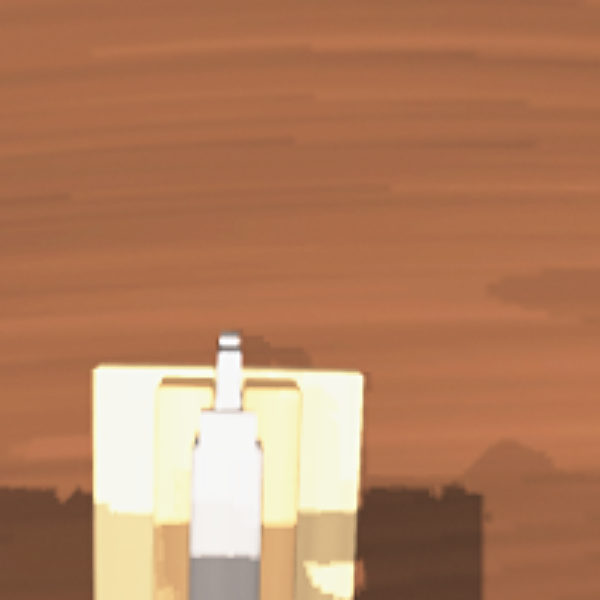

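The crop shows the lug tip at (314,196) and the rail end at row 208, matching the prediction within 1 px. I'll trim and descend.

Request:
{"method": "play_rows", "body": {
  "commands": [
    {"dx":-0.006,"dy":-0.0037,"dz":0,"ax":0.3,"ay":-0.7,"az":1.1},
    {"dx":0,"dy":0,"dz":0.006,"ax":0,"ay":0,"az":0},
    {"dx":0,"dy":0,"dz":0.008,"ax":0,"ay":0,"az":0},
    {"dx":0,"dy":0,"dz":0.003,"ax":0,"ay":0,"az":0},
    {"dx":0,"dy":0,"dz":0,"ax":0,"ay":0,"az":0}
  ],
  "claw": 0.6
}}

```text
time_s: 2.7
ee_pos: [0.573, -0.1994, 0.1117]
eef_rot: [-3.138, 0.009, -0.062]
force: [-0.6, -0.1, 0.2]
grip_width: 0.0641
```

```bash
python3 -c "
from h import *
go(.5766,-.2008,.081,-.067)"
```

```text
at [ 0.573  -0.1994  0.1117] [-3.1379  0.0086 -0.0619] move mm [ 3.975   1.2906 30.6641] deg [-0.2087  0.4916  0.2891] F [-0.6281 -0.101   0.2156] [ 0.0372 -0.0162  0.0264]
```

Request:
{"method": "play_rows", "body": {
  "commands": [
    {"dx":0.004,"dy":0.001,"dz":0.008,"ax":-0.2,"ay":0.5,"az":0.3},
    {"dx":0,"dy":0,"dz":0.008,"ax":0,"ay":0,"az":0},
    {"dx":0,"dy":0,"dz":0.008,"ax":0,"ay":0,"az":0},
    {"dx":0,"dy":0,"dz":0.006,"ax":0,"ay":0,"az":0},
    {"dx":0,"dy":0,"dz":0,"ax":0,"ay":0,"az":0}
  ]
}}

```text
time_s: 3.12
ee_pos: [0.5785, -0.2012, 0.0811]
eef_rot: [3.14, -0.005, -0.067]
force: [-0.3, -0.3, 0.8]
grip_width: 0.0563
```

```bash
python3 -c "
from h import *
go(.5766,-.2008,.081,-.067)"
```

```text
at [ 0.5785 -0.2012  0.0811] [ 3.1399 -0.0052 -0.0668] move mm [-1.9364 -0.2772  0.0742] deg [ 0.095  -0.2966  0.0111] F [-0.2806 -0.3137  0.7961] [0.0101 0.024  0.0225]
```

Request:
{"method": "play_rows", "body": {
  "commands": [
    {"dx":-0.001,"dy":0,"dz":0,"ax":0.1,"ay":-0.3,"az":0},
    {"dx":0,"dy":0,"dz":0,"ax":0,"ay":0,"az":0},
    {"dx":0,"dy":0,"dz":0,"ax":0,"ay":0,"az":0},
    {"dx":0,"dy":0,"dz":0,"ax":0,"ay":0,"az":0},
    {"dx":0,"dy":0,"dz":0,"ax":0,"ay":0,"az":0}
  ],
  "claw": 0,
  "squeeze": 35
}}

```text
time_s: 3.53
ee_pos: [0.5775, -0.2012, 0.0811]
eef_rot: [-3.141, 0.001, -0.067]
force: [1.1, 0.4, 0.2]
grip_width: 0.0263
```

Request:
{"method": "play_rows", "body": {
  "commands": [
    {"dx":0,"dy":0,"dz":0,"ax":0,"ay":0,"az":0},
    {"dx":0,"dy":0,"dz":0,"ax":0,"ay":0,"az":0},
    {"dx":0,"dy":0,"dz":0,"ax":0,"ay":0,"az":0},
    {"dx":0,"dy":0,"dz":0,"ax":0,"ay":0,"az":0},
    {"dx":0,"dy":0,"dz":0,"ax":0,"ay":0,"az":0}
  ]
}}

```text
time_s: 3.95
ee_pos: [0.5778, -0.2013, 0.0818]
eef_rot: [3.142, -0.0, -0.067]
force: [0.1, 0.0, 0.3]
grip_width: 0.0006
```

```bash
python3 -c "
from h import *
go(.5766,-.2008,.135,-.067)"
```

```text
at [ 0.5778 -0.2013  0.0818] [ 3.1415 -0.0003 -0.0667] move mm [ -1.1814  -0.4281 -53.1885] deg [ 0.0026 -0.0159  0.0146] F [0.125  0.011  0.2632] [-0.03    0.09   -0.0055]
```

```bash
python3 - <<'E'
from h import *
im=viewer.camera('wrist')[:,:,::-1];s=viewer.camera('side')[:,:,::-1]
a=cv2.resize(im[100:400,160:480],(480,450));b=cv2.resize(s[200:350,330:480],(320,450)) ;b=cv2.resize(s[190:340,345:452],(320,450))
cv2.imwrite('pics/g.png',np.hstack([a,b]))
E
```

```text
(no output)
```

View pics/g.png

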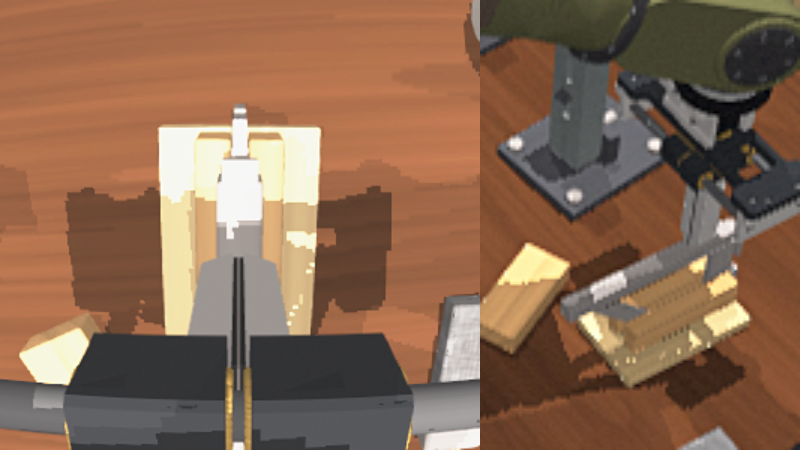

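```bash
python3 - <<'E'
from h import *
T=tool();print(ctrl.get_obs()['ee_pos'],ctrl.get_obs()['grip_width'])
tl=np.array([[x,0,z,1] for x in(-.008,.008) for z in (-.003,.008)])@T.T
print('tip w',proj('wrist',tl[:,:3],T),'side',proj('side',tl[:,:3]))
P=at([.6215,-.2038,-.067],[[-.175,.008,.1],[-.175,-.008,.1],[-.008,.008,.1],[-.008,-.008,.1],[-.0005,.006,.1],[-.0005,-.006,.1]])
print('arm w',proj('wrist',P,T),'side',proj('side',P))
E
```

```text
[ 0.5777 -0.2013  0.0818] 0.0002556338320370801
tip w [[319.9457 287.3244]
 [319.8951 280.22  ]
 [319.9943 261.1071]
 [319.9392 255.0531]] side [[413.7334 273.9856]
 [413.2876 276.7104]
 [418.7775 271.4567]
 [418.3074 274.1854]]
arm w [[307.5297 453.4888]
 [330.3667 453.5033]
 [303.4474 218.4517]
 [335.2842 218.483 ]
 [307.3386 203.756 ]
 [331.4316 203.7806]] side [[372.1601 287.9385]
 [375.8453 292.3241]
 [426.1624 261.1265]
 [430.0396 265.2008]
 [428.9833 260.4708]
 [431.8971 263.5166]]
```

The jaws shut to about 0. The arm hasn't moved, but the fingertips are evidently above the rail, at (318,272) in the wrist view. I'll touch the rail top gently with the shut tips to calibrate their height.

Request:
{"method": "play_rows", "body": {
  "commands": [
    {"dx":0,"dy":0,"dz":0.002,"ax":0,"ay":0,"az":0},
    {"dx":0,"dy":0,"dz":0.002,"ax":0,"ay":0,"az":0},
    {"dx":0,"dy":0,"dz":0,"ax":0,"ay":0,"az":0},
    {"dx":0,"dy":0,"dz":0,"ax":0,"ay":0,"az":0},
    {"dx":0,"dy":0,"dz":0,"ax":0,"ay":0,"az":0}
  ]
}}

```text
time_s: 4.47
ee_pos: [0.5784, -0.2018, 0.0791]
eef_rot: [3.14, -0.003, -0.067]
force: [-0.6, -0.0, 0.2]
grip_width: 0.0003
```

```bash
python3 -c "
from h import *
go(.5766,-.2008,.078,-.067);print(ctrl.get_obs()['tau'],ctrl.get_obs()['qpos'])"
```

```text
at [ 0.5784 -0.2018  0.0791] [ 3.1404 -0.0026 -0.0668] move mm [-1.8707 -0.8677  1.1319] deg [ 0.0663 -0.1493  0.0118] F [-0.6461 -0.0185  0.2066] [0.0611 0.0465 0.038 ]
[ -0.0132 -64.0202 -33.0889   0.0282  -0.0567   0.0001] [-0.3953  0.5347  1.4442 -0.0003  1.1599  1.2424]
```

Request:
{"method": "play_rows", "body": {
  "commands": [
    {"dx":0,"dy":0,"dz":0.002,"ax":0,"ay":0,"az":0},
    {"dx":0,"dy":0,"dz":0.002,"ax":0,"ay":0,"az":0},
    {"dx":0,"dy":0,"dz":0,"ax":0,"ay":0,"az":0},
    {"dx":0,"dy":0,"dz":0,"ax":0,"ay":0,"az":0},
    {"dx":0,"dy":0,"dz":0,"ax":0,"ay":0,"az":0}
  ]
}}

```text
time_s: 4.88
ee_pos: [0.5795, -0.2031, 0.0798]
eef_rot: [3.137, -0.007, -0.067]
force: [0.4, -0.8, 0.2]
grip_width: 0.0004
```

```bash
python3 - <<'E'
from h import *
T=tool();im=viewer.camera('wrist');s=viewer.camera('side');print(ctrl.get_obs()['force'])
cv2.imwrite('pics/g2.png',np.hstack([cv2.resize(im[180:330,220:420,::-1],(600,450))]))
cv2.imwrite('pics/g2s.png',cv2.resize(s[230:300,380:450,::-1],(560,560),interpolation=cv2.INTER_CUBIC))
E
```

```text
[ 0.0412  0.4125 -0.989 ]
```

View pics/g2s.png

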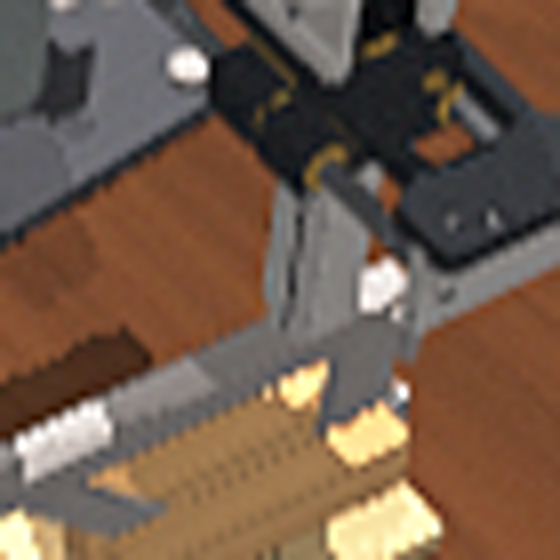

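The side crop shows both fingers ending at the rail's top line, about crop (285–340,325), with the rail uncovered below. Downward motion is now blocked near z 0.080. I'll check numerically from the earlier w2 picture whether the true tool height differs from the reading.

```bash
python3 - <<'E'
from h import *
def TT(p,r):
    T=np.eye(4);T[:3,:3]=R.from_euler('xyz',r).as_matrix();T[:3,3]=p;return T
arm=[.6215,-.2038,-.067]
c=lambda l:np.array([((u+.5)/3-.5+240,(v+.5)/3-.5+60) for u,v in l])
obs=c([(193,443),(260,443),(202,409),(243,409),(93,365),(363,372)])
for dz in(0,.01,.02,.03):
    T=TT([.5818,-.2045,.134+dz],[3.1365,-.0128,-.0475])
    p=proj('wrist',at(arm,[[-.008,.008,.1],[-.008,-.008,.1],[-.0005,.006,.1],[-.0005,-.006,.1],[.01,.04,.012],[.01,-.04,.012]]),T)
    print(dz,(p-obs).round(1).tolist(),'widths',p[1::2,0]-p[::2,0],obs[1::2,0]-obs[::2,0])
# current picture: column profile for rail + finger
im=cv2.imread('pics/g2.png');print(im.shape)
for n in('top','side'):
    C=viewer.camera_model(n)['pose'];print(n,C[:3,3])
o=ctrl.get_obs();print(o['ee_pos'],o['force'],o['qpos'],o['tau'])
E
```

```text
0 [[-1.1, 0.4], [1.4, 0.9], [-0.8, 0.3], [4.3, 0.6], [-0.3, -11.8], [1.3, -12.4]] widths [24.8651 18.7624 91.633 ] [22.3333 13.6667 90.    ]
0.01 [[-0.5, -2.2], [1.0, -1.7], [-0.4, -1.9], [4.0, -1.5], [1.0, -12.6], [-0.0, -13.3]] widths [23.8864 18.0173 88.9376] [22.3333 13.6667 90.    ]
0.02 [[-0.0, -4.5], [0.6, -4.1], [-0.0, -3.8], [3.7, -3.5], [2.3, -13.4], [-1.3, -14.1]] widths [22.9812 17.3287 86.3953] [22.3333 13.6667 90.    ]
0.03 [[0.4, -6.8], [0.2, -6.4], [0.4, -5.7], [3.4, -5.4], [3.5, -14.1], [-2.5, -14.8]] widths [22.1415 16.6905 83.9934] [22.3333 13.6667 90.    ]
(450, 600, 3)
top [ 0.2662 -0.0305  1.4162]
side [-0.1952 -0.8945  1.3147]
[ 0.5794 -0.2031  0.0796] [ 0.0412  0.4125 -0.989 ] [-0.396   0.5341  1.444  -0.0018  1.1558  1.2423] [ -0.0339 -64.1151 -33.1436   0.0288  -0.0875   0.0005]
```

View pics/g2.png

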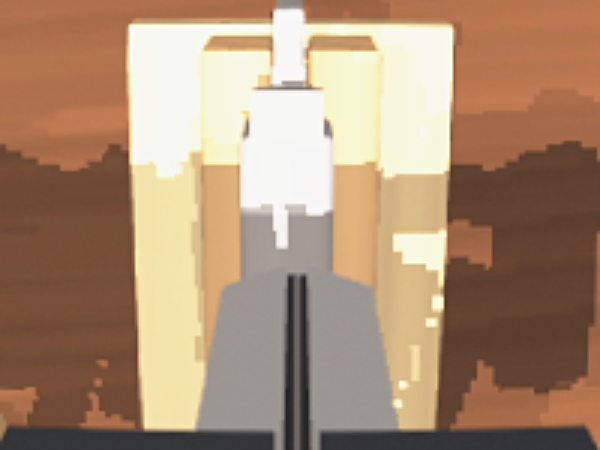

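The picture shows the tips at rows 270–275, just above the rail. Back-projecting the open finger corner from w1 puts the tips at tool z of about −0.017, not +0.008. So the fingers really end about 25 mm higher than stated, and touching the rail top at reading 0.080 agrees with that. I'll open and go about 27 mm lower, which stays clear of the battens either way.

Request:
{"method": "play_rows", "body": {
  "commands": [
    {"dx":-0.001,"dy":-0.001,"dz":-0.006,"ax":0.2,"ay":-0.3,"az":0},
    {"dx":0,"dy":0,"dz":0,"ax":0,"ay":0,"az":0},
    {"dx":0,"dy":0,"dz":0,"ax":0,"ay":0,"az":0},
    {"dx":0,"dy":0,"dz":0,"ax":0,"ay":0,"az":0},
    {"dx":0,"dy":0,"dz":0,"ax":0,"ay":0,"az":0}
  ],
  "claw": 0.5
}}

```text
time_s: 5.4
ee_pos: [0.5781, -0.2016, 0.0853]
eef_rot: [-3.141, 0.0, -0.067]
force: [-0.0, -0.5, -0.3]
grip_width: 0.0306
```

```bash
python3 -c "
from h import *
go(.5766,-.2008,.0525,-.067);print(ctrl.get_obs()['grip_width'])"
```

```text
at [ 0.5781 -0.2016  0.0853] [-3.1412  0.0004 -0.0666] move mm [-1.5371 -0.6531 32.795 ] deg [-0.0253  0.0212  0.0217] F [-0.0239 -0.4735 -0.2707] [ 0.0325 -0.0041 -0.0491]
0.03055357177378048
```

Request:
{"method": "play_rows", "body": {
  "commands": [
    {"dx":-0.0015,"dy":-0.0007,"dz":0,"ax":0,"ay":0,"az":0},
    {"dx":0,"dy":0,"dz":0,"ax":0,"ay":0,"az":0},
    {"dx":0,"dy":0,"dz":0.005,"ax":0,"ay":0,"az":0},
    {"dx":0,"dy":0,"dz":0.006,"ax":0,"ay":0,"az":0},
    {"dx":0,"dy":0,"dz":0.005,"ax":0,"ay":0,"az":0}
  ]
}}

```text
time_s: 5.82
ee_pos: [0.5768, -0.2008, 0.0687]
eef_rot: [-3.142, -0.001, -0.067]
force: [-1.0, 0.0, -0.2]
grip_width: 0.0465
```

Request:
{"method": "play_rows", "body": {
  "commands": [
    {"dx":0,"dy":0,"dz":0.006,"ax":0,"ay":0,"az":0},
    {"dx":0,"dy":0,"dz":0.006,"ax":0,"ay":0,"az":0},
    {"dx":0,"dy":0,"dz":0.004,"ax":0,"ay":0,"az":0},
    {"dx":0,"dy":0,"dz":0,"ax":0,"ay":0,"az":0},
    {"dx":0,"dy":0,"dz":0,"ax":0,"ay":0,"az":0}
  ]
}}

```text
time_s: 6.23
ee_pos: [0.5757, -0.2003, 0.0481]
eef_rot: [-3.14, 0.003, -0.067]
force: [-0.1, 0.3, 0.7]
grip_width: 0.0467
```

Request:
{"method": "play_rows", "body": {
  "commands": [
    {"dx":0,"dy":0,"dz":0,"ax":0,"ay":0,"az":0},
    {"dx":0,"dy":0,"dz":0,"ax":0,"ay":0,"az":0},
    {"dx":0,"dy":0,"dz":0,"ax":0,"ay":0,"az":0},
    {"dx":0,"dy":0,"dz":0,"ax":0,"ay":0,"az":0},
    {"dx":0,"dy":0,"dz":0,"ax":0,"ay":0,"az":0}
  ],
  "claw": 0,
  "squeeze": 35
}}

```text
time_s: 6.65
ee_pos: [0.5762, -0.2005, 0.049]
eef_rot: [-3.141, 0.001, -0.067]
force: [0.1, -1.2, 0.2]
grip_width: 0.017
```

Request:
{"method": "play_rows", "body": {
  "commands": [
    {"dx":0,"dy":0,"dz":0,"ax":0,"ay":0,"az":0},
    {"dx":0,"dy":0,"dz":0,"ax":0,"ay":0,"az":0},
    {"dx":0,"dy":0,"dz":0,"ax":0,"ay":0,"az":0},
    {"dx":0,"dy":0,"dz":0,"ax":0,"ay":0,"az":0},
    {"dx":0,"dy":0,"dz":-0.004,"ax":0,"ay":0,"az":0}
  ]
}}

```text
time_s: 7.07
ee_pos: [0.5757, -0.2003, 0.0524]
eef_rot: [-3.14, 0.003, -0.067]
force: [0.7, 0.3, -3.5]
grip_width: 0.0158
```

Request:
{"method": "play_rows", "body": {
  "commands": [
    {"dx":0,"dy":0,"dz":-0.006,"ax":0,"ay":0,"az":0},
    {"dx":0,"dy":0,"dz":-0.008,"ax":0,"ay":0,"az":0},
    {"dx":0,"dy":0,"dz":-0.008,"ax":0,"ay":0,"az":0},
    {"dx":0,"dy":0,"dz":-0.008,"ax":0,"ay":0,"az":0},
    {"dx":0,"dy":0,"dz":-0.008,"ax":0,"ay":0,"az":0}
  ]
}}

```text
time_s: 7.48
ee_pos: [0.5752, -0.2001, 0.0932]
eef_rot: [-3.14, 0.005, -0.067]
force: [0.3, 0.1, -2.7]
grip_width: 0.0157
```

```bash
python3 -c "
from h import *
go(.5766,-.2008,.17,-.067);print(ctrl.get_obs()['grip_width'])"
```

```text
at [ 0.5752 -0.2001  0.0932] [-3.1396  0.0047 -0.0667] move mm [  1.1077   0.4173 -76.8521] deg [-0.1117  0.2681  0.0171] F [ 0.3004  0.1441 -2.6585] [ 0.0226 -0.1128  0.0199]
0.015662063857252266
```

The arm is held (about 3 N). I'll raise it and carry it to a standoff 40 mm before the post.

Request:
{"method": "play_rows", "body": {
  "commands": [
    {"dx":0,"dy":0,"dz":-0.012,"ax":-0.1,"ay":0.3,"az":0},
    {"dx":0,"dy":0,"dz":-0.013,"ax":0,"ay":0,"az":0},
    {"dx":-0.008,"dy":-0.006,"dz":-0.013,"ax":0,"ay":0,"az":0},
    {"dx":-0.01,"dy":-0.012,"dz":-0.013,"ax":0,"ay":0,"az":0},
    {"dx":-0.01,"dy":-0.015,"dz":-0.013,"ax":0,"ay":0,"az":0}
  ]
}}

```text
time_s: 7.9
ee_pos: [0.5492, -0.1665, 0.1634]
eef_rot: [3.141, -0.003, -0.069]
force: [0.3, 0.3, -3.2]
grip_width: 0.0155
```

Request:
{"method": "play_rows", "body": {
  "commands": [
    {"dx":-0.01,"dy":-0.02,"dz":0,"ax":0,"ay":0,"az":0},
    {"dx":-0.01,"dy":-0.02,"dz":0,"ax":0,"ay":0,"az":0},
    {"dx":-0.01,"dy":-0.02,"dz":0,"ax":0,"ay":0,"az":0},
    {"dx":-0.01,"dy":-0.02,"dz":0,"ax":0,"ay":0,"az":0},
    {"dx":-0.007,"dy":-0.02,"dz":0,"ax":0,"ay":0,"az":0}
  ]
}}

```text
time_s: 8.32
ee_pos: [0.5081, -0.0609, 0.1721]
eef_rot: [3.138, -0.015, -0.072]
force: [-0.0, 0.8, -3.0]
grip_width: 0.0155
```

Request:
{"method": "play_rows", "body": {
  "commands": [
    {"dx":0,"dy":-0.018,"dz":0,"ax":0,"ay":0,"az":-1},
    {"dx":0,"dy":-0.015,"dz":0,"ax":0,"ay":0,"az":-2},
    {"dx":0,"dy":-0.01,"dz":0,"ax":0,"ay":0,"az":-2},
    {"dx":0,"dy":-0.005,"dz":0,"ax":0,"ay":0,"az":-1.6},
    {"dx":0,"dy":0,"dz":0,"ax":0,"ay":0,"az":-1}
  ]
}}

```text
time_s: 8.73
ee_pos: [0.5094, -0.0075, 0.1774]
eef_rot: [3.135, -0.021, 0.071]
force: [-0.6, -0.3, -3.0]
grip_width: 0.0156
```

```bash
python3 -c "
from h import *
go(.5119,-.009,.157,.065);print(ctrl.get_obs()['grip_width'])"
```

```text
at [ 0.5094 -0.0075  0.1774] [ 3.1353 -0.0208  0.0714] move mm [ 1.9841  1.5208 20.4363] deg [ 0.3541 -1.1938  0.3604] F [-0.5834 -0.3194 -2.976 ] [-0.0282 -0.0409 -0.009 ]
0.01555449641656173
```

Request:
{"method": "play_rows", "body": {
  "commands": [
    {"dx":0.002,"dy":0.0015,"dz":0.008,"ax":0.35,"ay":-1.2,"az":0.4},
    {"dx":0,"dy":0,"dz":0.008,"ax":0,"ay":0,"az":0},
    {"dx":0,"dy":0,"dz":0.004,"ax":0,"ay":0,"az":0},
    {"dx":0,"dy":0,"dz":0,"ax":0,"ay":0,"az":0},
    {"dx":0,"dy":0,"dz":0,"ax":0,"ay":0,"az":0}
  ]
}}

```text
time_s: 9.15
ee_pos: [0.5119, -0.0111, 0.1571]
eef_rot: [3.141, -0.001, 0.066]
force: [-0.1, 0.1, -3.8]
grip_width: 0.0156
```

```bash
python3 - <<'E'
from h import *
go(.5119,-.009,.157,.065)
T=tool();im=viewer.camera('wrist');np.save('T3.npy',T);cv2.imwrite('pics/w3.png',im[:,:,::-1])
cv2.imwrite('pics/w3c.png',cv2.resize(im[20:220,220:420,::-1],(600,600)))
G=lambda h:at([.5972,-.0034,.0648],[[0,.02,h],[0,-.02,h],[.03,.02,h],[.03,-.02,h],[-.0055,.006,.189],[-.0055,-.006,.189]])
print(proj('wrist',G(.216),T))
s=viewer.camera('side');cv2.imwrite('pics/s3.png',s[:,:,::-1])
E
```

```text
at [ 0.5119 -0.0111  0.1571] [ 3.1407 -0.0012  0.066 ] move mm [ 0.1455 -2.0948  0.0494] deg [ 0.0527 -0.0701  0.0546] F [-0.1121  0.1122 -3.7612] [ 0.0448 -0.089  -0.0126]
[[262.2424 113.5357]
 [368.0593 113.4984]
 [262.678   37.9833]
 [367.9135  37.838 ]
 [302.2277 128.9745]
 [328.9961 128.9781]]
```

View pics/w3c.png

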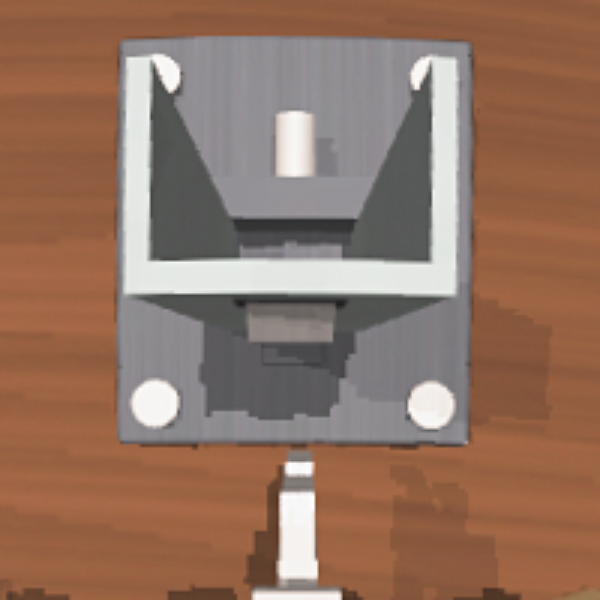

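The picture shows the post's front top edge from (123,293) to (457,296), the barb at (245–333,342) and the claws at (298,455–590). I'll fit the post from this view and read off the arm's edges numerically.

```bash
python3 - <<'E'
from h import *
T=np.load('T3.npy');im=cv2.imread('pics/w3.png')
c=lambda l:np.array([((u+.5)/3-.5+220,(v+.5)/3-.5+20) for u,v in l])
obs=c([(123,295),(457,297),(123,57),(457,57)])
loc=lambda h:np.array([[0,.02,h],[0,-.02,h],[.03,.02,h],[.03,-.02,h]])
f=lambda x:(proj('wrist',at(x,loc(x[3])),T)-obs).ravel()
r=least_squares(f,[.597,-.003,.065,.218]);print('post wrist fit',r.x,f(r.x).round(1))
b=c([(245,342),(333,342)]) # barb lower outer edge, 12 wide
f2=lambda x:(proj('wrist',at(r.x,[[-.0055,x[0]+x[1]/2,x[2]],[-.0055,x[0]-x[1]/2,x[2]]]),T)-b).ravel()
f2=lambda x:(proj('wrist',at(r.x,[[-.0055,x[0]+.006,x[1]],[-.0055,x[0]-.006,x[1]]]),T)-b).ravel()
r2=least_squares(f2,[0,.189]);print('barb y,z',r2.x,r2.fun)
g=im.astype(int)
print('col319',[ (v,g[v,319].tolist()) for v in range(168,290,3)])
for v in(172,180,190,205,212,214,216,218,220,222,226,232,240,250,260):
    row=cv2.cvtColor(im,cv2.COLOR_BGR2HSV)[v,285:355]
    print(v,''.join('#' if p[1]<45 and p[2]>100 else ('o' if p[1]<45 else '.') for p in row.tolist()))
E
```

```text
post wrist fit [ 0.595  -0.004   0.0635  0.2234] [-0.2  0.3 -0.1 -0.2  0.3 -0.1 -0.1 -0. ]
barb y,z [0.0002 0.2035] [ 0.0394 -0.1391 -0.0393 -0.0905]
col319 [(168, [40, 58, 90]), (171, [120, 124, 130]), (174, [236, 241, 247]), (177, [241, 243, 247]), (180, [117, 122, 129]), (183, [128, 132, 141]), (186, [244, 245, 246]), (189, [247, 247, 247]), (192, [248, 247, 247]), (195, [239, 242, 245]), (198, [239, 242, 245]), (201, [239, 242, 245]), (204, [239, 242, 245]), (207, [240, 242, 245]), (210, [241, 244, 246]), (213, [126, 130, 138]), (216, [118, 123, 129]), (219, [238, 242, 244]), (222, [238, 241, 244]), (225, [240, 242, 245]), (228, [239, 242, 245]), (231, [239, 242, 245]), (234, [239, 242, 245]), (237, [237, 240, 244]), (240, [237, 240, 244]), (243, [237, 240, 244]), (246, [237, 241, 244]), (249, [237, 240, 244]), (252, [237, 241, 244]), (255, [236, 240, 244]), (258, [237, 241, 245]), (261, [220, 226, 234]), (264, [220, 225, 234]), (267, [220, 226, 233]), (270, [220, 225, 233]), (273, [224, 229, 236]), (276, [128, 132, 140]), (279, [129, 133, 141]), (282, [129, 134, 142]), (285, [12
[... 463 characters left out ...]
.........................
216 ...................#############################......................
218 ...................##############################.....................
220 ...................##############################.....................
222 ...................##############################.....................
226 ...................##############################.....................
232 ................####################################..................
240 ...............######################################.................
250 ...............######################################.................
260 ...............#####################################o.................
```

The post fit gives (0.595, −0.004), yaw 0.0635, top about 0.223, so the shift is probably positive. The arm is centred in the tool to about 0.3 mm. I'll correct 1.8 mm sideways, go high, advance close to the face, then feel for the slots sweeping downward.

Request:
{"method": "play_rows", "body": {
  "commands": [
    {"dx":0,"dy":-0.0018,"dz":-0.006,"ax":0,"ay":0,"az":0.1},
    {"dx":0.006,"dy":0,"dz":-0.005,"ax":0,"ay":0,"az":0},
    {"dx":0.008,"dy":0,"dz":0,"ax":0,"ay":0,"az":0},
    {"dx":0.007,"dy":0,"dz":0,"ax":0,"ay":0,"az":0},
    {"dx":0,"dy":0,"dz":0,"ax":0,"ay":0,"az":0}
  ]
}}

```text
time_s: 9.67
ee_pos: [0.5352, -0.0077, 0.1713]
eef_rot: [3.14, -0.004, 0.064]
force: [-2.4, 0.0, -2.6]
grip_width: 0.0157
```

```bash
cat >>h.py <<'E'
POST=np.array([.595,-.004,.0635])
def rel():
    """arm origin in post frame: mm off face (x), lateral y, height above nominal home"""
    o=ctrl.get_obs();T=tool();A=(T@[.0455,0,-(-.037)*1.0,1])[:3]
    d=R.from_euler('z',-POST[2]).apply(A-[POST[0],POST[1],.1])
    print('arm origin rel (mm)',1e3*d,'rpy deg',np.degrees(o['eef_rot'])-[180*np.sign(o['eef_rot'][0]),0,np.degrees(POST[2])],'F',R.from_euler('z',-POST[2]).apply(o['force']),'M',o['moment'],'w',o['grip_width'],'t',o['time_s'])
E
python3 -c "
from h import *
rel()"
```

```text
arm origin rel (mm) [-14.2526   0.1151  34.47  ] rpy deg [-0.0791 -0.2328  0.0219] F [-2.4402  0.1961 -2.601 ] M [-0.0497  0.4219  0.0227] w 0.01570596738199204 t 9.6667
```

Request:
{"method": "play_rows", "body": {
  "commands": [
    {"dx":0,"dy":0,"dz":0.001,"ax":0,"ay":0,"az":0},
    {"dx":0,"dy":0,"dz":0.001,"ax":0,"ay":0,"az":0},
    {"dx":0.001,"dy":0,"dz":0,"ax":0,"ay":0,"az":0},
    {"dx":0.001,"dy":0,"dz":0,"ax":0,"ay":0,"az":0},
    {"dx":0.001,"dy":0,"dz":0,"ax":0,"ay":0,"az":0}
  ]
}}

```text
time_s: 10.08
ee_pos: [0.5373, -0.0074, 0.1683]
eef_rot: [3.14, 0.0, 0.064]
force: [-5.2, -0.7, 0.8]
grip_width: 0.0157
```

```bash
python3 -c "
from h import *
rel()"
```

```text
arm origin rel (mm) [-12.2926   0.2201  31.2732] rpy deg [-0.0681  0.011   0.0374] F [-5.2531 -0.3692  0.7717] M [-0.09   0.848  0.025] w 0.015745308589036562 t 10.0833
```

Contact with the face: −5 N at rel x −12.3. Sweeping down under light push.

Request:
{"method": "play_rows", "body": {
  "commands": [
    {"dx":0.0008,"dy":0,"dz":0.001,"ax":0,"ay":0,"az":0},
    {"dx":0.0008,"dy":0,"dz":0.001,"ax":0,"ay":0,"az":0},
    {"dx":0.0008,"dy":0,"dz":0.001,"ax":0,"ay":0,"az":0},
    {"dx":0.0008,"dy":0,"dz":0,"ax":0,"ay":0,"az":0},
    {"dx":0.0008,"dy":0,"dz":0,"ax":0,"ay":0,"az":0}
  ]
}}

```text
time_s: 10.5
ee_pos: [0.5397, -0.0073, 0.1651]
eef_rot: [3.141, 0.005, 0.064]
force: [-7.7, -0.2, -0.4]
grip_width: 0.0156
```

```bash
python3 -c "
from h import *
rel()"
```

```text
arm origin rel (mm) [-10.0843   0.2068  27.902 ] rpy deg [-0.0598  0.2641  0.0304] F [-7.6525  0.2419 -0.3815] M [-0.0369  1.2121 -0.0206] w 0.015575316527251989 t 10.5
```

```bash
cat >>h.py <<'E'
def look(name):
    im=viewer.camera('wrist');cv2.imwrite(f'pics/{name}.png',im[:,:,::-1])
    g=cv2.cvtColor(im,cv2.COLOR_RGB2GRAY).astype(int)
    for c in(314,319,324):
        d=np.diff(g[:,c]);print(c,[(int(v),int(d[v])) for v in range(90,300) if abs(d[v])>25])
E
python3 - <<'E'
from h import *
im=cv2.cvtColor(cv2.imread('pics/w3.png'),cv2.COLOR_BGR2GRAY).astype(int)
for c in(314,319,324):
    d=np.diff(im[:,c]);print('w3',c,[(int(v),int(d[v])) for v in range(90,300) if abs(d[v])>25])
look('w4');rel()
E
```

```text
w3 314 [(91, -26), (92, -78), (101, 28), (105, 52), (106, 49), (116, -56), (117, -106), (120, 41), (133, -47), (159, 57), (166, -36), (168, 27), (174, -26), (182, 31), (183, 92), (184, 29), (212, -56), (216, 85), (217, 38), (274, -81)]
w3 319 [(91, -28), (92, -77), (100, 28), (101, 35), (105, 43), (106, 44), (116, -44), (117, -93), (118, -35), (120, 39), (133, -45), (157, 48), (166, -33), (167, -30), (169, 31), (173, 128), (177, -66), (178, -61), (183, 90), (211, -27), (212, -88), (216, 83), (217, 39), (274, -81)]
w3 324 [(91, -28), (92, -76), (100, 27), (101, 39), (105, 42), (106, 41), (116, -42), (117, -94), (118, -36), (120, 38), (133, -44), (158, 55), (166, -30), (173, 73), (177, -28), (183, 74), (184, 41), (212, -74), (216, 83), (217, 40), (274, -80)]
314 [(110, -27), (111, -28), (124, -40), (125, -42), (130, 33), (131, 30), (158, 54), (160, -67), (161, 43), (162, 106), (176, -81), (177, -59), (180, 73), (181, 45), (210, -40), (211, -40), (216, 49), (217, 74), (272, -26), (273, -75)]
319 [(111, -88), (124, -42), (125, -39), (130, 39), (154, -29), (157, 33), (158, 79), (160, -109), (161, 37), (162, 107), (176, -81), (177, -60), (180, 74), (181, 46), (210, -26), (211, -70), (216, 47), (217, 73), (272, -29), (273, -72)]
324 [(110, -35), (111, -42), (124, -37), (125, -51), (130, 39), (157, 34), (158, 84), (160, -111), (161, 32), (162, 108), (176, -77), (177, -65), (180, 76), (181, 48), (211, -69), (216, 47), (217, 75), (272, -30), (273, -72)]
arm origin rel (mm) [-10.0735   0.2001  27.8358] rpy deg [-0.0588  0.274   0.0292] F [-7.2351  0.1234  0.0751] M [-0.0934  1.1844 -0.0488] w 0.015748666834361668 t 10.55
```

```bash
python3 - <<'E'
from h import *
I=np.eye(4)
for n,x,z in(('lug tip top',.045,.088),('lug tip bottom',.045,.084),('rail end',.0375,.088),('up tongue top front',.056,.067),('up tongue bottom front',.056,.041),('low tongue top front',.056,.022),('back edge z67',.0455,.067)):
    print(n,proj('wrist',[[x,0,-(z-.037)]],I))
T=tool();print('rim now',proj('wrist',at(POST,[[0,0,.2234],[.004,0,.2234]]),T))
f=lambda x:proj('wrist',at(POST,[[x[0],0,.2234],[x[0]+.004,0,.2234]]),T)[:,1]-[176.7,161.7]
r=least_squares(f,[0]);print('implied face offset',r.x,r.fun)
E
```

```text
lug tip top [[320.2341 214.0246]]
lug tip bottom [[320.198 212.102]]
rail end [[320.206  231.6991]]
up tongue top front [[320.092  181.4715]]
up tongue bottom front [[319.9217 175.788 ]]
low tongue top front [[319.8227 172.4932]]
back edge z67 [[320.064  203.8469]]
rim now [[321.1333 192.3576]
 [321.1566 182.0776]]
implied face offset [0.007] [-2.3091  2.2977]
```

```bash
python3 - <<'E'
import cv2
im=cv2.imread('pics/w4.png');cv2.imwrite('pics/w4c.png',cv2.resize(im[90:290,200:440],(720,600)))
E
```

```text
(no output)
```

View pics/w4c.png

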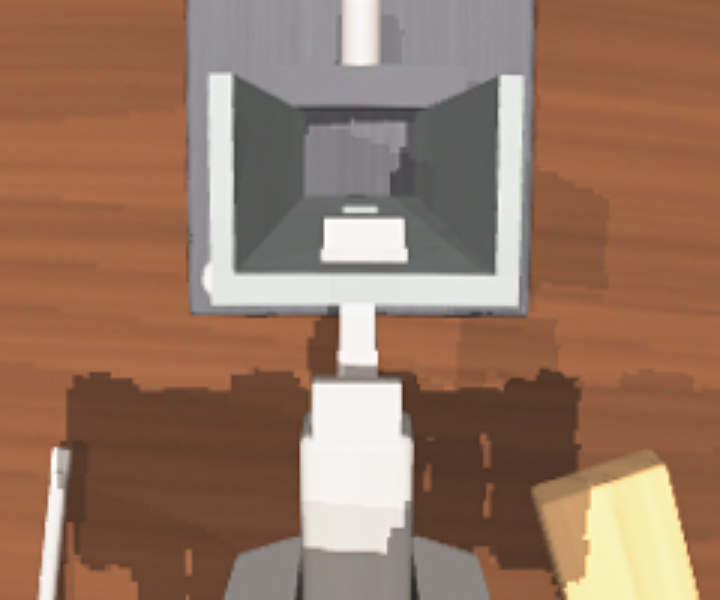

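The picture shows the post rim's front edge at crop row 305 (191.7 px), as predicted. The arm is unmoved in the grip and centred (neck at 358 against rim 208–522, with the barb block at 365). Contact is the claw tips on the face, so I continue the sweep.

Request:
{"method": "play_rows", "body": {
  "commands": [
    {"dx":0.0008,"dy":0,"dz":0.001,"ax":0,"ay":0,"az":0},
    {"dx":0.0008,"dy":0,"dz":0.001,"ax":0,"ay":0,"az":0},
    {"dx":0.0008,"dy":0,"dz":0,"ax":0,"ay":-0.1,"az":0},
    {"dx":0.0008,"dy":0,"dz":0,"ax":0,"ay":0,"az":0},
    {"dx":0.0008,"dy":0,"dz":0,"ax":0,"ay":0,"az":0}
  ]
}}

```text
time_s: 10.97
ee_pos: [0.5427, -0.0071, 0.1624]
eef_rot: [3.141, 0.009, 0.064]
force: [-0.4, 0.4, -3.7]
grip_width: 0.0161
```

```bash
sed -i 's/\.0455,0,-(-.037)/.0445,0,-(-.037)/' h.py; python3 -c "
from h import *
rel()"
```

```text
arm origin rel (mm) [-8.1987  0.2499 25.0289] rpy deg [-0.0413  0.5345  0.0209] F [-0.3329  0.4176 -3.6557] M [0.0038 0.072  0.0339] w 0.016050652496397023 t 10.9667
```

Force dropped and x advanced: the claws are entering at 25 mm, so the shift is about +4 to +7. I'll fix the pitch and advance.

Request:
{"method": "play_rows", "body": {
  "commands": [
    {"dx":0.001,"dy":0,"dz":0,"ax":0,"ay":0.3,"az":0},
    {"dx":0.0012,"dy":0,"dz":0,"ax":0,"ay":0.2,"az":0},
    {"dx":0.0012,"dy":0,"dz":0,"ax":0,"ay":0,"az":0},
    {"dx":0.001,"dy":0,"dz":0,"ax":0,"ay":0,"az":0},
    {"dx":0.0005,"dy":0,"dz":0,"ax":0,"ay":0,"az":0}
  ]
}}

```text
time_s: 11.38
ee_pos: [0.5485, -0.0067, 0.162]
eef_rot: [3.141, -0.001, 0.064]
force: [-0.9, -0.1, -4.0]
grip_width: 0.0158
```

```bash
python3 -c "
from h import *
rel()"
```

```text
arm origin rel (mm) [-2.0241  0.2736 25.0118] rpy deg [-0.0367 -0.0591  0.0189] F [-0.946  -0.0316 -3.9743] M [ 0.0135  0.1157 -0.0309] w 0.015819383946876323 t 11.3833
```

Request:
{"method": "play_rows", "body": {
  "commands": [
    {"dx":0.0005,"dy":0,"dz":0,"ax":0,"ay":0,"az":0},
    {"dx":0.0005,"dy":0,"dz":0,"ax":0,"ay":0,"az":0},
    {"dx":0.0005,"dy":0,"dz":0,"ax":0,"ay":0,"az":0},
    {"dx":0.0005,"dy":0,"dz":0,"ax":0,"ay":0,"az":0},
    {"dx":0.0005,"dy":0,"dz":0,"ax":0,"ay":0,"az":0}
  ]
}}

```text
time_s: 11.8
ee_pos: [0.5511, -0.0065, 0.1621]
eef_rot: [3.141, -0.001, 0.064]
force: [-7.0, 0.1, 0.6]
grip_width: 0.0157
```

```bash
python3 -c "
from h import *
rel()"
```

```text
arm origin rel (mm) [ 0.5785  0.2803 25.1271] rpy deg [-0.0387 -0.029   0.0246] F [-6.9694  0.5073  0.5864] M [-0.0101  1.274   0.0625] w 0.015683702424762667 t 11.8
```

Request:
{"method": "play_rows", "body": {
  "commands": [
    {"dx":-0.0007,"dy":0,"dz":0,"ax":0,"ay":0,"az":0},
    {"dx":0,"dy":0,"dz":0.0015,"ax":0,"ay":0,"az":0},
    {"dx":0,"dy":0,"dz":0.0015,"ax":0,"ay":0,"az":0},
    {"dx":0,"dy":0,"dz":0.0015,"ax":0,"ay":0,"az":0},
    {"dx":0,"dy":0,"dz":0.0015,"ax":0,"ay":0,"az":0}
  ]
}}

```text
time_s: 12.22
ee_pos: [0.5505, -0.0066, 0.1566]
eef_rot: [3.141, -0.002, 0.064]
force: [-6.9, -0.6, 2.4]
grip_width: 0.0158
```

```bash
python3 -c "
from h import *
rel()"
```

```text
arm origin rel (mm) [-0.0007  0.2275 19.7096] rpy deg [-0.0501 -0.0872  0.0239] F [-6.9052 -0.1506  2.4167] M [-0.0411  0.839   0.0305] w 0.015793808342667387 t 12.2167
```

Request:
{"method": "play_rows", "body": {
  "commands": [
    {"dx":-0.0005,"dy":0,"dz":0.0015,"ax":0,"ay":0,"az":0},
    {"dx":0,"dy":0,"dz":0.0015,"ax":0,"ay":0,"az":0},
    {"dx":0,"dy":0,"dz":0.0015,"ax":0,"ay":0,"az":0},
    {"dx":0,"dy":0,"dz":0.0015,"ax":0,"ay":0,"az":0},
    {"dx":0,"dy":0,"dz":0.0015,"ax":0,"ay":0,"az":0}
  ]
}}

```text
time_s: 12.63
ee_pos: [0.5497, -0.0069, 0.1521]
eef_rot: [3.14, -0.003, 0.064]
force: [-11.9, -0.9, 16.2]
grip_width: 0.0154
```

```bash
python3 -c "
from h import *
rel()"
```

```text
arm origin rel (mm) [-0.7546 -0.1079 15.2651] rpy deg [-0.1052 -0.1791  0.0252] F [-11.9727  -0.1799  16.1546] M [-0.1014  1.8507 -0.0176] w 0.0154377274936706 t 12.6333
```

```bash
python3 - <<'E'
from h import *
look('w5');rel()
im=cv2.imread('pics/w5.png');h=cv2.cvtColor(im,cv2.COLOR_BGR2HSV)
for v in(195,200,205,210,214,218,222,226,232,238,244,250):
    print(v,''.join('#' if p[1]<45 and p[2]>150 else ('o' if p[1]<45 else '.') for p in h[v,285:355].tolist()))
E
```

```text
314 [(99, 33), (100, 39), (122, -28), (123, -46), (137, -61), (143, 56), (171, 40), (172, 26), (176, -33), (183, 48), (184, 72), (196, -86), (197, 88), (199, -80), (200, -62), (211, 83), (271, -35), (272, -63)]
319 [(99, 72), (123, -96), (137, -61), (141, 60), (171, 70), (172, 26), (176, -69), (177, -39), (183, 50), (184, 69), (196, -85), (197, 89), (199, -81), (200, -60), (211, 85), (271, -36), (272, -63)]
324 [(99, 42), (100, 28), (122, -26), (123, -50), (137, -61), (141, 60), (172, 28), (173, 90), (176, -67), (177, -37), (179, 45), (180, 30), (184, 47), (196, -72), (197, 89), (199, -80), (200, -61), (211, 83), (272, -27), (273, -74)]
arm origin rel (mm) [-0.754  -0.1095 15.258 ] rpy deg [-0.106  -0.1851  0.0257] F [-11.4591   0.4732  12.5815] M [-0.0013  1.6673 -0.0318] w 0.015825628580263172 t 12.6833
195 oooooooooooooooooooooooooo##################oooooooooooooooooooooooooo
200 oooooooooooooooooooooo############################oooooooooooooooooooo
205 oooooooooooooooooooooooooooooooooooooooooooooooooooooooooooooooooooooo
210 oooooooooooooooooooooooooooooooooooooooooooooooooooooooooooooooooooooo
214 ######################################################################
218 ######################################################################
222 ######################################################################
226 ...................##############################.....................
232 ................oo###############################ooo..................
238 ...............#####################################o.................
244 ...............######################################.................
250 ...............######################################.................
```

No visible slip in the grip. I'll tighten the grip, ease x back a little and continue down.

Request:
{"method": "play_rows", "body": {
  "commands": [
    {"dx":-0.0005,"dy":0,"dz":0.001,"ax":0,"ay":-0.2,"az":0},
    {"dx":0,"dy":0,"dz":0.002,"ax":0,"ay":0,"az":0},
    {"dx":0,"dy":0,"dz":0.002,"ax":0,"ay":0,"az":0},
    {"dx":0,"dy":0,"dz":0.002,"ax":0,"ay":0,"az":0},
    {"dx":0,"dy":0,"dz":0.002,"ax":0,"ay":0,"az":0}
  ],
  "squeeze": 55
}}

```text
time_s: 13.1
ee_pos: [0.5498, -0.0071, 0.1516]
eef_rot: [3.138, -0.006, 0.064]
force: [-14.6, 0.1, 20.2]
grip_width: 0.0152
```

```bash
python3 -c "
from h import *
rel()"
```

```text
arm origin rel (mm) [-0.6132 -0.3369 14.8922] rpy deg [-0.1871 -0.3666  0.0461] F [-14.5617   1.0136  20.1739] M [0.1208 2.2937 0.0167] w 0.015188708119341001 t 13.1
```

It is stuck at 15 mm with the tool pitched nose-up by 0.37° and 14 N along x, which looks like binding. I'll relieve x and level the pitch before pushing again.

Request:
{"method": "play_rows", "body": {
  "commands": [
    {"dx":-0.0008,"dy":0,"dz":0,"ax":0.2,"ay":-0.4,"az":0},
    {"dx":-0.0005,"dy":0,"dz":0,"ax":0,"ay":-0.2,"az":0},
    {"dx":0,"dy":0,"dz":0,"ax":0,"ay":0,"az":0},
    {"dx":0,"dy":0,"dz":0,"ax":0,"ay":0,"az":0},
    {"dx":0,"dy":0,"dz":0,"ax":0,"ay":0,"az":0}
  ]
}}

```text
time_s: 13.52
ee_pos: [0.549, -0.0072, 0.1521]
eef_rot: [-3.142, 0.002, 0.064]
force: [-2.9, -0.1, -0.0]
grip_width: 0.0155
```

```bash
python3 -c "
from h import *
rel()"
```

```text
arm origin rel (mm) [-1.6871 -0.2022 15.0313] rpy deg [0.0003 0.1168 0.0495] F [-2.8905  0.1286 -0.0311] M [-0.0352  0.3062 -0.0252] w 0.015502532706551813 t 13.5167
```

Request:
{"method": "play_rows", "body": {
  "commands": [
    {"dx":0,"dy":0,"dz":0.002,"ax":0,"ay":-0.1,"az":0},
    {"dx":0,"dy":0,"dz":0.0025,"ax":0,"ay":-0.1,"az":0},
    {"dx":0,"dy":0,"dz":0.0025,"ax":0,"ay":-0.1,"az":0},
    {"dx":0,"dy":0,"dz":0.0025,"ax":0,"ay":-0.1,"az":0},
    {"dx":0,"dy":0,"dz":0.0025,"ax":0,"ay":-0.1,"az":0}
  ]
}}

```text
time_s: 13.93
ee_pos: [0.5488, -0.0073, 0.1401]
eef_rot: [3.141, 0.011, 0.064]
force: [1.9, 0.3, -2.2]
grip_width: 0.0153
```

```bash
python3 -c "
from h import *
rel()"
```

```text
arm origin rel (mm) [-2.229  -0.3691  2.5646] rpy deg [-0.0253  0.637   0.0429] F [ 1.9648  0.1931 -2.1889] M [ 0.0814 -0.3645 -0.0268] w 0.015316117643441582 t 13.9333
```

Request:
{"method": "play_rows", "body": {
  "commands": [
    {"dx":0,"dy":0,"dz":0,"ax":0,"ay":0.3,"az":0},
    {"dx":0,"dy":0,"dz":0,"ax":0,"ay":0.2,"az":0},
    {"dx":0,"dy":0,"dz":0.0015,"ax":0,"ay":0,"az":0},
    {"dx":0,"dy":0,"dz":0.0015,"ax":0,"ay":0,"az":0},
    {"dx":0,"dy":0,"dz":0.0015,"ax":0,"ay":0,"az":0}
  ]
}}

```text
time_s: 14.35
ee_pos: [0.5493, -0.0074, 0.1392]
eef_rot: [3.14, -0.002, 0.065]
force: [-9.5, 0.1, 15.9]
grip_width: 0.0155
```

```bash
python3 -c "
from h import *
rel();look('w6')"
```

```text
arm origin rel (mm) [-1.2784 -0.4927  2.2846] rpy deg [-0.0656 -0.0884  0.0576] F [-9.4412  0.7342 15.937 ] M [0.0879 1.6423 0.0487] w 0.015512894297776072 t 14.35
314 [(97, 54), (121, -43), (136, -58), (142, 60), (172, 92), (176, -43), (177, -28), (183, 38), (184, 84), (199, -37), (201, 45), (203, -27), (204, -119), (217, 29), (218, 94), (274, -83)]
319 [(96, 76), (121, -41), (122, -55), (136, -48), (137, -29), (140, 60), (171, 40), (172, 85), (176, -53), (177, -72), (183, 26), (184, 92), (199, -54), (201, 54), (203, -28), (204, -119), (217, 32), (218, 93), (275, -90)]
324 [(97, 49), (121, -39), (136, -42), (137, -37), (141, 59), (173, 58), (174, 59), (177, -61), (178, -46), (180, 30), (181, 43), (184, 44), (199, -72), (200, 27), (201, 58), (203, -28), (204, -119), (217, 33), (218, 93), (275, -90)]
```

Bottomed hard at 2.3 mm. I'll test whether the catch holds with a gentle upward tug.

Request:
{"method": "play_rows", "body": {
  "commands": [
    {"dx":0,"dy":0,"dz":0,"ax":0,"ay":0,"az":0},
    {"dx":0,"dy":0,"dz":-0.0008,"ax":0,"ay":0,"az":0},
    {"dx":0,"dy":0,"dz":-0.0008,"ax":0,"ay":0,"az":0},
    {"dx":0,"dy":0,"dz":-0.0008,"ax":0,"ay":0,"az":0},
    {"dx":0,"dy":0,"dz":-0.0008,"ax":0,"ay":0,"az":0}
  ]
}}

```text
time_s: 14.82
ee_pos: [0.5491, -0.0072, 0.1413]
eef_rot: [3.141, -0.002, 0.065]
force: [6.0, -0.2, -10.7]
grip_width: 0.0154
```

```bash
python3 - <<'E'
from h import *
rel();im=viewer.camera('wrist')[:,:,::-1];s=viewer.camera('side')[:,:,::-1]
cv2.imwrite('pics/f.png',np.hstack([cv2.resize(im[120:280,250:390],(480,548)),cv2.resize(s[150:290,330:412],(320,548))]))
E
```

```text
arm origin rel (mm) [-1.4105 -0.3148  4.3323] rpy deg [-0.0461 -0.0914  0.0613] F [  5.9667  -0.5328 -10.676 ] M [ 0.0054 -0.7814 -0.0468] w 0.015393508512660902 t 14.8167
```

The catch resists the lift (about 7 N beyond the weight after about 1–2 mm). I'll press it back home and relax.

Request:
{"method": "play_rows", "body": {
  "commands": [
    {"dx":0,"dy":0,"dz":0.001,"ax":0,"ay":0,"az":0},
    {"dx":0,"dy":0,"dz":0.0015,"ax":0,"ay":0,"az":0},
    {"dx":0,"dy":0,"dz":0.0015,"ax":0,"ay":0,"az":0},
    {"dx":0,"dy":0,"dz":0.001,"ax":0,"ay":0,"az":0},
    {"dx":0,"dy":0,"dz":0,"ax":0,"ay":0,"az":0}
  ]
}}

```text
time_s: 15.33
ee_pos: [0.5493, -0.0074, 0.1398]
eef_rot: [3.14, -0.003, 0.065]
force: [0.3, -0.4, -3.9]
grip_width: 0.0156
```

```bash
python3 - <<'E'
from h import *
rel()
E
```

```text
arm origin rel (mm) [-1.2074 -0.4475  2.9844] rpy deg [-0.0778 -0.1968  0.0699] F [ 0.2791 -0.4249 -3.8792] M [ 0.1167  0.0285 -0.0144] w 0.015605185181417541 t 15.3333
```

Request:
{"method": "play_rows", "body": {
  "commands": [
    {"dx":0,"dy":0,"dz":0,"ax":0,"ay":0,"az":0},
    {"dx":0,"dy":0,"dz":0,"ax":0,"ay":0,"az":0},
    {"dx":0,"dy":0,"dz":0,"ax":0,"ay":0,"az":0},
    {"dx":0,"dy":0,"dz":0,"ax":0,"ay":0,"az":0},
    {"dx":0,"dy":0,"dz":0,"ax":0,"ay":0,"az":0}
  ],
  "claw": 0.5
}}

```text
time_s: 15.75
ee_pos: [0.5498, -0.0075, 0.1407]
eef_rot: [3.14, -0.005, 0.065]
force: [0.1, 0.2, 0.1]
grip_width: 0.0448
```

Request:
{"method": "play_rows", "body": {
  "commands": [
    {"dx":0,"dy":0,"dz":0,"ax":0,"ay":0,"az":0},
    {"dx":0,"dy":0,"dz":-0.006,"ax":0,"ay":0,"az":0},
    {"dx":0,"dy":0,"dz":-0.01,"ax":0,"ay":0,"az":0},
    {"dx":0,"dy":0,"dz":-0.012,"ax":0,"ay":0,"az":0},
    {"dx":0,"dy":0,"dz":-0.015,"ax":0,"ay":0,"az":0}
  ]
}}

```text
time_s: 16.17
ee_pos: [0.5484, -0.0074, 0.1841]
eef_rot: [3.141, -0.0, 0.065]
force: [-0.3, 0.6, 0.2]
grip_width: 0.0469
```

Request:
{"method": "play_rows", "body": {
  "commands": [
    {"dx":-0.005,"dy":0,"dz":-0.015,"ax":0,"ay":0,"az":0},
    {"dx":-0.015,"dy":0,"dz":-0.015,"ax":0,"ay":0,"az":0},
    {"dx":-0.02,"dy":0,"dz":-0.01,"ax":0,"ay":0,"az":0},
    {"dx":-0.02,"dy":0,"dz":-0.01,"ax":0,"ay":0,"az":0},
    {"dx":0,"dy":0,"dz":0,"ax":0,"ay":0,"az":0}
  ]
}}

```text
time_s: 16.58
ee_pos: [0.4875, -0.0113, 0.2436]
eef_rot: [3.139, -0.007, 0.065]
force: [0.7, 0.3, 0.5]
grip_width: 0.0469
```

```bash
python3 - <<'E'
from h import *
rel();T=tool();im=viewer.camera('wrist')[:,:,::-1];s=viewer.camera('side')[:,:,::-1];t=viewer.camera('top')[:,:,::-1]
cv2.imwrite('pics/fw.png',im);cv2.imwrite('pics/fs.png',s);cv2.imwrite('pics/ft.png',t)
p=proj('wrist',at(POST,[[0,0,.19],[-.05,0,.19]]),T).astype(int);print(p)
u,v=p[0];u0=max(u-70,0);v0=max(v-90,0)
cv2.imwrite('pics/f.png',np.hstack([cv2.resize(im[v0:v0+160,u0:u0+140],(420,480),interpolation=cv2.INTER_CUBIC),cv2.resize(s[160:280,325:415],(360,480),interpolation=cv2.INTER_CUBIC)]))
E
```

```text
arm origin rel (mm) [-62.9346  -0.4722 106.9194] rpy deg [-0.1272 -0.4217  0.0864] F [0.7042 0.255  0.4563] M [-0.0223 -0.0205 -0.0235] w 0.046915509358532406 t 16.5833
[[319  92]
 [318 165]]
```

View pics/f.png

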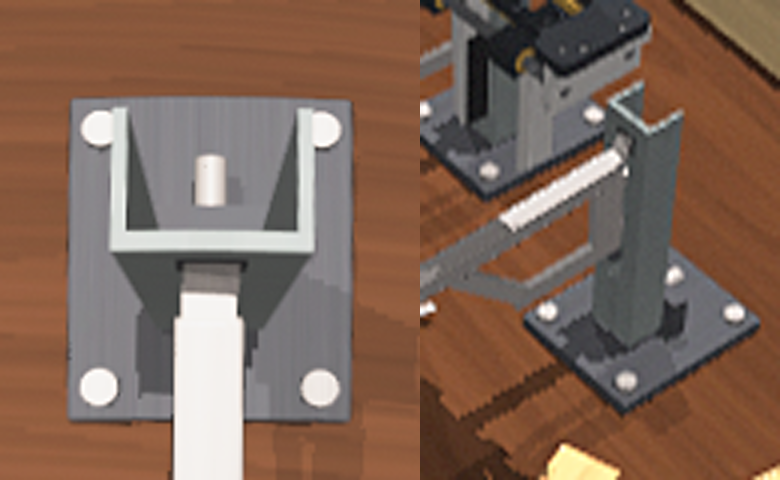

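The picture shows the arm hanging centred on the post. The barb at (180–240, 262–290) stands out over the lug, and in the side view the rail is level and tight to the face. The gripper is clear, so I hand in.

```bash
python3 -c "
from h import *
print(ctrl.get_obs()['time_s'],workorder.hand_in())"
```

```text
the job is handed in; nothing more can be done
16.7333 None
```

The steel arm is out of its rack and hanging on the bare slotted post, with both claws in the two upper slots and the gripper clear. I handed the job in at 16.7 s; it reports no verdict.

**Checks that agree:**
- **Home:** the arm stopped hard at the bottom of the press, at about 20 N.
- **Catch:** the arm resisted a gentle upward tug by about 7 N more than its weight. The last pictures show the barb out over the lug, with the rail level and tight to the post.
- **Clear:** with the gripper opened and raised, the measured force was near zero.

**What went wrong or disagreed:**
- **First grasp:** the fingers closed above the rail. They end about 25 mm shorter than the stated tool frame, so I lowered the grasp to match.
- **Binding:** the arm stuck halfway down at about 24 N. Easing it back and levelling its pitch freed it.
- **Height:** claw entry implied the post sits 4 to 7 mm above nominal, but the bottomed height read 2.3 mm. The arm probably slipped slightly in the grip.
- **Tug test:** the arm rose about 2 mm before the force was read, against the expected 1 mm of play.
- **Other objects:** I took a final overhead picture but did not examine it, so I did not check separately that nothing else had moved.

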